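# Spread a printed snap ring with pliers and hold it at the axle groove

## Task

The spreader pliers stand in their black rack with the red snap ring already on their pins. Squeeze the handles to spread the ring, lift pliers and ring out of the rack, slide the spread ring from above over the bare aluminium axle stub of the gear demonstrator and down to the groove just above the yellow gear's hub, and finish while holding it there: still gripping the pliers, ring level and fully spread around the groove, not pressed hard against the hub. Leave the other things on the table where they are.

Things in the scene. Friction and masses are not known exactly. Their poses are not given: they have to be found in the camera images.
- pliers: Spreader pliers standing upright, pins down, about 135 mm tall, 0.17 kg. Origin at the middle of the bar that carries their two pivots, z up, y from handle to handle. Steel jaws below, two blue handles above; squeezing the handles moves the two pins apart. The bar, dark, 92 mm long (y), 12 x 8 mm, rests in the rack's notches. The pins end 64 mm below the origin.
- pliers_grip (a point): Point midway between the blue handles, 46 mm above the pliers' origin: squeeze here along the pliers' y. Handles are plates 16 mm wide (x), 21 to 71 mm above the origin. At rest they splay: 51 mm over the outside here, 61 mm at their top; a firm stop leaves them parallel, 34 mm over the outside, when fully squeezed. That takes about 17 N; 30 to 40 N holds all firmly.
- ring: Red printed snap ring, 7 mm thick, 32 g, level, its two eyelets on the pliers' pins, held there by friction when spread. Origin at the centre of its hole, mid-thickness, z up; eyelets at x = -26 mm, closed back at x = +25 mm. It sticks out to the pliers' +x: centre 26 (spread) to 29 mm (relaxed) from the pliers' origin, 60 mm below it. Hole 34 mm wide fully spread, 25 mm relaxed; springs shut if let go.
- ring_l (a joint): How far the ring's left arm is spread, rad: 0 relaxed, about 0.22 with the pliers fully squeezed. The axle fits through with play above about 0.17.
- ring_r (a joint): The same for the ring's right arm; both move together.
- stand: Black rack, fixed, base 115 x 110 mm, two posts 80 mm apart (y) and 83 mm high, with notches 16 mm wide and 8 mm deep that carry the pliers' bar 79 mm above the table. Origin on the table under the pliers' origin, same yaw as the pliers. The ring lies on a ledge 15 mm above the table. Lift straight up at least 15 mm to leave the notches.
- gearbox: Gear demonstrator, fixed: grey base 180 x 105 mm (x -60 to +120 mm), yellow gear 90 mm across with the bare vertical axle stub at the origin (on the table, on the axle's axis), and a finished blue gear with a thin stub 42 mm high at x = +76 mm. The axle is 30 mm in diameter; its top, tapered to 22 mm over the last 6 mm, is 74 mm above the table.
- groove (a point): Centre of the axle's groove, on the axle's axis, 45.5 mm above the table. The groove is dark, 24 mm in diameter and 11 mm high: from the yellow hub's flat top (42 mm across, 40 mm above the table) to 51 mm above the table.
- spool: Green filament on a white spool, 110 mm across, 54 mm high, on the table; leave alone. Origin under its middle.
- star: Red printed star frame, 130 mm across, 14 mm high; leave alone. Origin under its middle.
- screwdriver: Screwdriver lying on the table; leave alone. Origin under its middle.
- scraper: Scraper lying on the table; leave alone. Origin under its middle.
- glue: Glue bottle, 40 mm across, 110 mm high; leave alone. Origin under its middle.
- spare_gear: Orange spare gear, 60 mm across, 14 mm high; leave alone. Origin under its middle.
- screw_jar: Jar with black cap, 52 mm across, 60 mm high; leave alone. Origin under its middle.
There are look-alikes about, which are no part of the job. Leave any turquoise look-alike of the pliers alone. Leave any turquoise look-alike of the gearbox alone.

How it is judged (in metres and radians):
On the way, in this order (a step that is already met when the one before it is completed fails the run):
1. the ring, spread by the pliers, is lifted clear of the rack (value of joint each of ring_l, ring_r above 0.17 rad and z of ring in the frame of stand above 0.04 m and contact force between the fingers and pliers above 2 N), for 0.1 s.
2. the spread ring is around the axle, between its tip and the groove (value of joint each of ring_l, ring_r above 0.17 rad and horizontal distance between ring and groove below 0.005 m and z of ring in the frame of groove between 0.004 and 0.022 m), for 0.05 s.
At the end, for the whole second after the job is handed in: The ring is still spread by the gripped pliers (both arms above 0.17 rad), at rest, level within 8 degrees, its centre within 4 mm of the axle's axis and within 3.2 mm of the groove's mid height; the pliers touch neither gear nor axle, and the ring presses on hub or axle with less than 20 N (value of joint each of ring_l, ring_r above 0.17 rad and z of ring in the frame of groove between -0.0032 and 0.0032 m and horizontal distance between ring and groove below 0.004 m and angle between ring's own z axis and vertical below 0.14 rad and contact force between the fingers and pliers above 2 N and contact force between pliers and ring above 1 N and contact force between pliers and gearbox below 1 N and contact force between ring and gearbox below 20 N and linear speed of ring below 0.02 m/s); the arm keeps its last pose, push and grip.
It fails at once if one of the other things on the table is pushed away (more than 25 mm) (distance of any of spool, star, screwdriver, scraper, glue, spare_gear, screw_jar from where it was at the start of the episode above 0.025 m).
It also fails if it takes over 48 s, if anything falls off the work surface, if the arm or the gripper's body presses on something with over 40 N, if the wrist force passes 120 N, or if a joint passes its speed limit or range.

## Robot

A 6-joint arm with a two-finger parallel gripper is mounted at the origin on the work surface. World frame = base frame: x ahead of the robot, y to its left, z up, the work surface at z = 0. Lengths are in m, angles in degrees, forces in N, time in s.
With the tool pointing down it reaches from about 0.35 to 0.975 m from the base axis. Payload 7.1 kg.
Tool frame: the origin (TCP) lies at the very end of the fingers, on their centre line; the grasp point (between the pads) lies 19 mm behind it (tcp_to_grasp is the distance from the TCP to the grasp point, in m); z points along the fingers, y is the line along which they close (so a half turn about z gives the same grasp; the last joint's range is limited). The gripper opens to 88 mm and grips with 3 to 60 N. Pads are 20 mm wide; open, the fingers measure 115 mm over their backs; the gripper's body (75 mm by 178 mm) begins 61 mm behind the grasp point.
Start: joints at [74.083, 24.242, 93.386, -0, 62.372, -1.089], TCP at [0.16, 0.604, 0.223] pointing down, gripper open.
Joint ranges: [-172.04, 172.04], [-51.8, 120.97], [4.93, 147.93], [-75.15, 255.16], [6.16, 154.13], [-145.62, 145.62]. Speed limits (degrees/s): [136.94, 136.94, 172.46, 180, 180, 180].

## Interface

Orientations are given as [roll, pitch, yaw] about the fixed x, y, z axes, in that order (R = Rz(yaw) Ry(pitch) Rx(roll)).
In Python, from bench import state, read_camera, camera_model, sign_off, silhouettes, place_of, tcp_to_grasp gives the robot as it stands.
- The arm moves only by the shell command python3 -m creep 'ROWS' [FORCE]. ROWS is a JSON object of lists of equal length, an entry for each row: "translation": the shift along the tool's x, y, z scaled (see below), a list of three; "dr": the turn, a rotation vector about the tool's x, y, z scaled (see below), a list of three; "jaw": the opening, from 0 (shut) to 1 (fully open). A call has 1 to 10 rows; each row shifts and turns the commanded pose from where the row before left it, along the tool's axes as they then stand; what a row does not reach is not made up. The controller multiplies each number of a shift by 750 mm and each number of a turn by 90 degrees. A row lasts 1/12 s, in which the tool goes at most 41.7 mm and 7.16 degrees, less where a joint would pass 70% of its speed; a pose out of reach is approached as far as the arm can. A call with a number of a shift or a turn outside -1 to 1 is refused whole. A call with a gripper value outside its range is refused whole. The fingers move at their own pace and stop on an object; FORCE is the grip in N (left out, the last holds). Time passes only in rows, so rows that do not move let the fingers close. It gives the time, the measured TCP pose, the force, the opening and the grip force at its end, in the units of the state.
- state(): the state, without advancing time (a new reading comes with each control period).
- read_camera(name): name is "scene" or "side" or "wrist"; returns the picture (400x640x3 uint8, blue, green, red); there is no depth.
- camera_model(name): a dict with "vertical_fov" (degrees; the focal length in pixels is half the picture's height over the tangent of half this angle, whatever the lens; pixels are square), "cx", "cy" (the principal point, pixels), "pose" (4x4, takes a point from camera to world coordinates); the wrist camera has in their place "tool_from_camera" (4x4, takes a point from camera to tool coordinates, whose origin is the TCP and whose axes are the flange's). Camera axes: x right, y up, looking along -z (the intrinsics and any distortion apply to the point x, -y, -z); pixel columns grow to the right and rows downward; lengths in m; the calibration is good to about 2 mm. A picture is of the moment at which its call begins: read the wrist's pose just before it. camera_model takes no time and is no camera call.
- sign_off(): hands the job in; it is judged then, once.
Trained networks look in the newest picture that a camera, given by its name, has taken for a name from the list of things; names that differ only in an ending like _2 or _b are one class to them, and where a whole thing is asked for, a point or a joint stands for the part that bears it (a point fixed in the world has none). Each returns a list of dicts, best first, with "confidence" (0 to 1); they miss things now and then, are a little off and sometimes report something else, mostly with a low value. They report only what shows in the picture. A call takes as long as a camera call. They do not tell look-alikes from the thing itself.
- silhouettes(camera, label): "mask" (400x640 bool, what is visible of it) and "extent" ([centre column, centre row, width, height] in pixels, round what is visible of it).
- place_of(camera, label): "at" ([column, row] in pixels: a listed point, or the origin of a listed thing).
The state is a dict: "time": time; "joint_positions": joint angles; "joint_velocities": joint speeds; "joint_efforts": joint torques, N m; "ee_pos": TCP position; "tcp_rot": TCP orientation; "ft_force": force on the tool from outside, world axes, zero at the start; "torque": the same for the moment, N m; "gripper_width": finger opening in m; "grip_force": force on a finger pad.
Only numpy, scipy, OpenCV 4.12 (cv2) and the standard library are available. Lean on these libraries where they do the work, as an engineer would, in place of code of your own. Each camera call takes 0.05 s, during which the arm holds its last target. There are 200 camera calls.

## Working session

There is one attempt and no reset: what is moved stays moved. The work goes in short steps, Python scripts to look and compute and a shell command to move; the robot and the scene stay as the last step left them, time stands still between calls to the robot, and variables do not carry over. Pictures are saved under pics/ and viewed, at most 11 in all, crops included, and the job is handed in when it is done.

```bash
ls; mkdir -p pics; cat > h.py <<'E'
import numpy as np,cv2
from bench import *
from scipy.spatial.transform import Rotation as R
def cam(n):
    m=camera_model(n); f=200/np.tan(np.radians(m['vertical_fov'])/2)
    if 'pose' in m: T=np.array(m['pose'])
    else:
        s=state(); W=np.eye(4); W[:3,:3]=R.from_euler('xyz',s['tcp_rot'],degrees=True).as_matrix(); W[:3,3]=s['ee_pos']
        T=W@np.array(m['tool_from_camera'])
    return m,f,T
def ray(c,px):
    m,f,T=c; d=T[:3,:3]@np.array([(px[0]-m['cx'])/f,-(px[1]-m['cy'])/f,-1]); return T[:3,3],d
def onz(c,px,z):
    o,d=ray(c,px); return o+d*(z-o[2])/d[2]
def proj(c,p):
    m,f,T=c; q=T[:3,:3].T@(np.array(p)-T[:3,3]); return np.array([m['cx']+f*q[0]/-q[2], m['cy']-f*q[1]/-q[2]])
def tri(c1,p1,c2,p2):
    o1,d1=ray(c1,p1);o2,d2=ray(c2,p2)
    t=np.linalg.lstsq(np.c_[d1,-d2],o2-o1,rcond=None)[0]; a=o1+t[0]*d1;b=o2+t[1]*d2
    return (a+b)/2,np.linalg.norm(a-b)
E
python3 - <<'E'
from h import *
np.set_printoptions(precision=4,suppress=True)
print(state(),tcp_to_grasp if not callable(tcp_to_grasp) else tcp_to_grasp())
for n in('scene','side','wrist'):
    im=read_camera(n); cv2.imwrite(f'pics/{n}0.png',im)
    m=camera_model(n);print(n,{k:v for k,v in m.items() if k not in('pose',)}, cam(n)[2])
    for l in('pliers','pliers_grip','ring','stand','gearbox','groove'):
        print(l,[(np.round(d['at'],1),round(d['confidence'],2)) for d in place_of(n,l)][:4])
E
python3 -c "
import cv2,numpy as np
a=[cv2.imread(f'pics/{n}0.png') for n in('scene','side')]
cv2.imwrite('pics/both0.png',cv2.resize(np.vstack(a),(480,600)))"
```

```text
pics
{'time': 0.0, 'joint_positions': array([74.0825, 24.2849, 93.4289,  0.0003, 62.3709, -1.0904]), 'joint_velocities': array([-0.0726,  0.0413,  0.0348, -0.0147,  0.0024,  0.0836]), 'joint_efforts': array([ -0.0003, -54.4613, -27.3681,   0.0644,   0.0225,  -0.0001]), 'ee_pos': array([0.1598, 0.6037, 0.2219]), 'tcp_rot': array([-179.9153,   -0.0019,  165.1728]), 'ft_force': array([ 0.5477, -0.3248,  0.6636]), 'torque': array([-0.017 , -0.0249, -0.0278]), 'grip_force': 0.0, 'gripper_width': 0.08757842250742887} 0.0187
scene {'vertical_fov': 55.151076515081286, 'cx': 319.01084603446003, 'cy': 201.80159001699332} [[ 0.6472 -0.4211  0.6354  1.2254]
 [ 0.762   0.3782 -0.5256 -0.5389]
 [-0.019   0.8244  0.5657  0.7047]
 [ 0.      0.      0.      1.    ]]
pliers [(array([218.5, 228. ]), 0.98), (array([250.6, 247.2]), 0.7), (array([128.6, 293.1]), 0.38)]
pliers_grip [(array([246.6, 229. ]), 0.76), (array([235.4, 225.3]), 0.66), (array([158.9, 341.6]), 0.39)]
ring [(array([265.7, 266. ]), 0.57)]
stand [(array([259.3, 268.2]), 0.83)]
gearbox [(array([370.3, 205.1]), 0.85), (array([307. , 181.
[... 502 characters left out ...]
d [(array([334.3, 273.9]), 0.63)]
gearbox [(array([320.2, 171.1]), 0.92), (array([250.4, 187.5]), 0.57)]
groove [(array([317.4, 162. ]), 0.89), (array([245. , 177.4]), 0.6)]
wrist {'vertical_fov': 61.73959086564836, 'cx': 318.9450122585451, 'cy': 200.9007761691578, 'tool_from_camera': array([[ 0.0003,  0.9526,  0.3043,  0.0848],
       [ 1.    , -0.0003, -0.0001,  0.0004],
       [-0.    ,  0.3043, -0.9526, -0.1614],
       [ 0.    ,  0.    ,  0.    ,  1.    ]])} [[ 0.2556 -0.9209 -0.2942  0.0781]
 [ 0.9668  0.2436  0.0777  0.6263]
 [ 0.0001 -0.3043  0.9526  0.3841]
 [ 0.      0.      0.      1.    ]]
pliers [(array([285.9, 395.7]), 0.68)]
pliers_grip []
ring []
stand []
gearbox []
groove []
```

View pics/scene0.png

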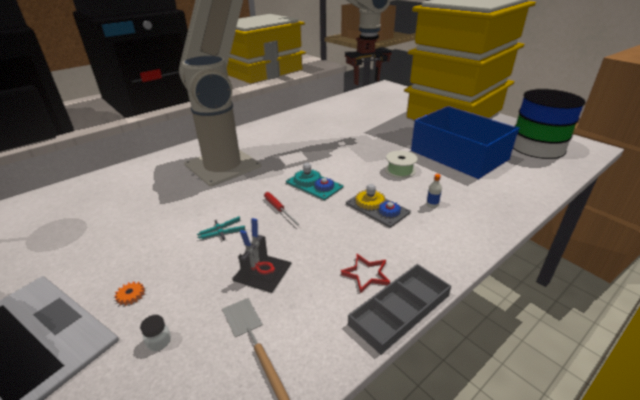

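View pics/side0.png

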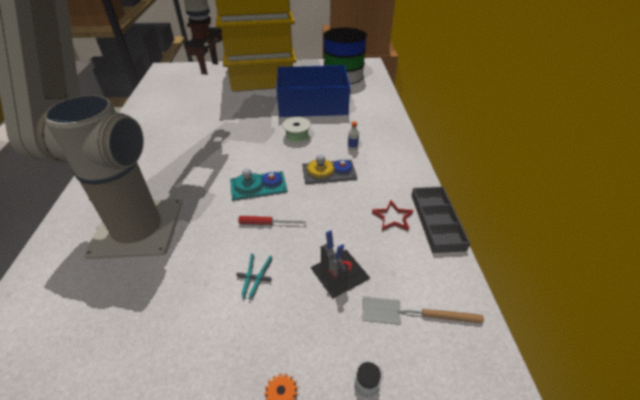

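Scene view: the pliers with blue handles stand in the black rack at (250,247) scene / (331,251) side. The turquoise look-alike lies flat at (220,229) / (252,277). The gearboxes are yellow/grey at (370,205) / (320,171) and turquoise at (307,182) / (250,188). Blue handles in the rack and the yellow gear fit the description; I'll confirm both in one crop.

```bash
python3 - <<'E'
from h import *
np.set_printoptions(precision=4,suppress=True)
a,b=cam('scene'),cam('side')
for n,p,q in [('pliers',(250.6,247.2),(330.8,251.3)),('grip',(246.6,229),(335.5,246.3)),('ring',(265.7,266),(340.1,268.5)),('stand',(259.3,268.2),(334.3,273.9)),('gear',(370.3,205.1),(320.2,171.1)),('groove',(368.4,193.7),(317.4,162))]:
    print(n,*tri(a,p,b,q))
S=cv2.imread('pics/scene0.png');D=cv2.imread('pics/side0.png')
c=lambda im,x,y:cv2.resize(im[y:y+80,x:x+100],(400,300),interpolation=cv2.INTER_CUBIC)
cv2.imwrite('pics/crop1.png',np.vstack([np.hstack([c(S,205,210),c(D,290,220)]),np.hstack([c(S,320,160),c(D,280,130)])]))
E
```

```text
pliers [ 0.5561 -0.2039  0.0818] 0.017867593150701827
grip [ 0.5619 -0.2182  0.1361] 0.007565653806473792
ring [ 0.5799 -0.19    0.0113] 0.006069413555054634
stand [ 0.5643 -0.1999  0.0003] 0.0031385624306889378
gear [ 0.5545  0.2313 -0.0002] 0.006940211956923094
groove [0.5449 0.2296 0.0402] 0.007907494080160405
```

View pics/crop1.png

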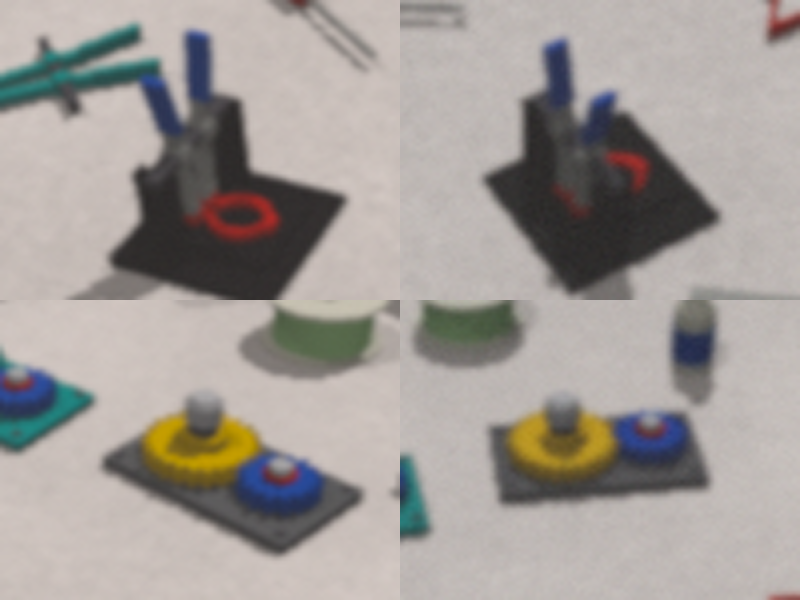

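Confirmed: the blue-handled pliers stand in the black rack with the red ring pointing towards world +x+y. The yellow gear with its bare grey stub is on the grey base. Next I'll work out the yaw and the move vector.

```bash
python3 - <<'E'
from h import *
np.set_printoptions(precision=4,suppress=True)
a,b=cam('scene'),cam('side')
sc=lambda x,y:(205+x/4,210+y/3.75); sd=lambda x,y:(290+(x-400)/4,220+y/3.75)
# handle tops
L,_=tri(a,sc(198,32),b,sd(556,42)); Rr,_=tri(a,sc(150,80),b,sd(603,97)); print(L,Rr,_)
d=L-Rr; print('yaw',np.degrees(np.arctan2(d[1],d[0]))-90)
P=[onz(b,sd(*q),.004)[:2] for q in((485,180),(625,115),(718,217),(572,292))]
P=np.array(P);print(P,P.mean(0)); 
for i in range(4):
    e=P[(i+1)%4]-P[i];print(np.linalg.norm(e),np.degrees(np.arctan2(e[1],e[0])))
E
python3 -m creep '{"translation":[[0,0,-0.02],[0,0,-0.02],[0,0,-0.02],[0,0,-0.02],[0,0,-0.02],[0,0,0],[0,0,0],[0,0,0],[0,0,0],[0,0,0]],"dr":[[0,0,0.075],[0,0,0.075],[0,0,0.075],[0,0,0.075],[0,0,0.075],[0,0,0.075],[0,0,0.075],[0,0,0.075],[0,0,0.075],[0,0,0.075]],"jaw":[1,1,1,1,1,1,1,1,1,1]}'
```

```text
[ 0.5499 -0.1849  0.1477] [ 0.5732 -0.2323  0.1477] 1.3474101182996931e-05
yaw 26.137819223961813
[[ 0.5051 -0.1817]
 [ 0.6041 -0.1291]
 [ 0.6538 -0.2228]
 [ 0.5547 -0.2755]] [ 0.5794 -0.2023]
0.1120892027457555 27.973021208592556
0.10601465450090476 -62.07137650485072
0.11225667397293318 -152.00446548777637
0.10605902556292833 117.83817442027713
time: 1.88
ee_pos: [0.1599, 0.6041, 0.2977]
tcp_rot: [180.0, -0.0, 97.3]
ft_force: [0.3, 0.3, 0.5]
gripper_width: 0.0875
grip_force: 0.0
```

```bash
python3 -m creep '{"translation":[[0,0,0],[0,0,0],[0,0,0],[0,0,0],[0,0,0],[0,0,0],[0,0,0],[0,0,0],[0,0,0],[0,0,0]],"dr":[[0,0,0.077],[0,0,0.077],[0,0,0.077],[0,0,0.077],[0,0,0.077],[0,0,0.077],[0,0,0.077],[0,0,0.077],[0,0,0.077],[0,0,0.077]],"jaw":[1,1,1,1,1,1,1,1,1,1]}'
cat >> h.py <<'E'
def go(target):
    s=state(); M=R.from_euler('xyz',s['tcp_rot'],degrees=True).as_matrix()
    d=M.T@(np.array(target)-s['ee_pos'])/.75; n=int(np.ceil(np.linalg.norm(d)*750/40))
    print('total',d.round(4),'rows',n,'each',(d/n).round(4)); return d
E
python3 -c "
from h import *
print(state()['tcp_rot'],state()['joint_positions']);go([.562,-.206,.29])"
```

```text
time: 2.72
ee_pos: [0.1599, 0.6041, 0.2977]
tcp_rot: [180.0, 0.0, 28.0]
ft_force: [0.5, 0.2, -0.3]
gripper_width: 0.0875
grip_force: 0.0
[1.79997026e+02 1.53866220e-03 2.80286881e+01] [ 7.40827518e+01  2.00598259e+01  8.93226924e+01 -1.01332128e-03
  7.06206906e+01  1.36054400e+02]
total [-0.0344  1.2054  0.0103] rows 23 each [-0.0015  0.0524  0.0004]
```

```bash
python3 -m creep '{"translation":[[-0.0014,0.05,0],[-0.0014,0.05,0],[-0.0014,0.05,0],[-0.0014,0.05,0],[-0.0014,0.05,0],[-0.0014,0.05,0],[-0.0014,0.05,0],[-0.0014,0.05,0],[-0.0014,0.05,0],[-0.0014,0.05,0]],"dr":[[0,0,0],[0,0,0],[0,0,0],[0,0,0],[0,0,0],[0,0,0],[0,0,0],[0,0,0],[0,0,0],[0,0,0]],"jaw":[1,1,1,1,1,1,1,1,1,1]}'
python3 -m creep '{"translation":[[-0.0014,0.05,0],[-0.0014,0.05,0],[-0.0014,0.05,0],[-0.0014,0.05,0],[-0.0014,0.05,0],[-0.0014,0.05,0],[-0.0014,0.05,0],[-0.0014,0.05,0],[-0.0014,0.05,0],[-0.0014,0.05,0]],"dr":[[0,0,0],[0,0,0],[0,0,0],[0,0,0],[0,0,0],[0,0,0],[0,0,0],[0,0,0],[0,0,0],[0,0,0]],"jaw":[1,1,1,1,1,1,1,1,1,1]}'
python3 -c "
from h import *
print(state()['tcp_rot'],state()['joint_positions']);go([.562,-.206,.29])"
```

```text
time: 3.55
ee_pos: [0.3293, 0.2676, 0.2979]
tcp_rot: [-180.0, -0.0, 28.4]
ft_force: [1.1, 0.4, 0.5]
gripper_width: 0.0877
grip_force: 0.0
time: 4.38
ee_pos: [0.4983, -0.0677, 0.2979]
tcp_rot: [180.0, -0.0, 28.3]
ft_force: [0.7, 0.4, 0.1]
gripper_width: 0.0879
grip_force: 0.0
[ 1.79983614e+02 -2.89625525e-02  2.83496456e+01] [-9.09301772e+00  8.86644982e+00  1.04190828e+02  4.99885145e-03
  6.69097650e+01  5.25553817e+01]
total [-0.0129  0.2026  0.0106] rows 4 each [-0.0032  0.0507  0.0026]
```

```bash
python3 -m creep '{"translation":[[-0.003,0.045,0.002],[-0.003,0.045,0.002],[-0.003,0.045,0.002],[-0.003,0.045,0.002],[0,0.022,0.002],[0,0,0],[0,0,0]],"dr":[[0,0,0],[0,0,0],[0,0,0],[0,0,0],[0,0,0],[0,0,0],[0,0,0]],"jaw":[1,1,1,1,1,1,1]}'
python3 - <<'E'
from h import *
np.set_printoptions(precision=4,suppress=True)
c=cam('wrist');im=read_camera('wrist');cv2.imwrite('pics/w1.png',im)
for l in('pliers','pliers_grip','ring','stand'):
    z={'pliers':.079,'pliers_grip':.125,'ring':.0185,'stand':0}[l]
    print(l,[(np.round(d['at'],1),round(d['confidence'],2),onz(c,d['at'],z)) for d in place_of('wrist',l)][:3])
E
```

```text
time: 4.97
ee_pos: [0.5616, -0.2037, 0.2897]
tcp_rot: [-179.9, 0.0, 28.3]
ft_force: [-0.9, 0.6, 0.5]
gripper_width: 0.088
grip_force: 0.0
pliers [(array([321.4, 175.1]), 0.85, array([ 0.559 , -0.2073,  0.079 ])), (array([255. , 279.5]), 0.6, array([ 0.4005, -0.1978,  0.079 ]))]
pliers_grip [(array([230.1, 257.7]), 0.9, array([ 0.4411, -0.1585,  0.125 ])), (array([324., 185.]), 0.6, array([ 0.5606, -0.209 ,  0.125 ])), (array([324.4, 141.6]), 0.55, array([ 0.599 , -0.1886,  0.125 ]))]
ring [(array([324.1, 142.7]), 0.6, array([ 0.5858, -0.1972,  0.0185]))]
stand [(array([321. , 158.4]), 0.93, array([ 0.563 , -0.2051,  0.    ]))]
```

View pics/w1.png

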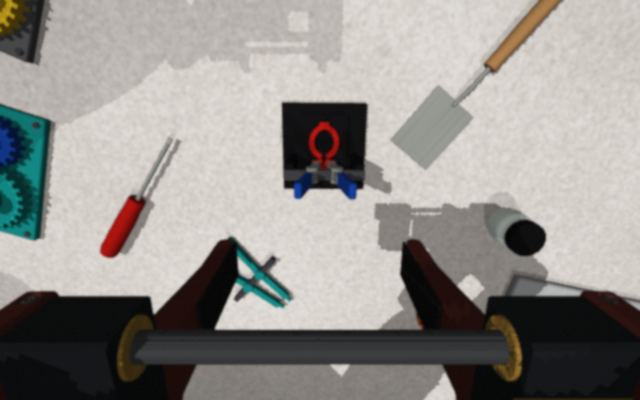

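The rack edges run level in the wrist picture, so the yaw of about 28.3° is right. The handles are at about (301,188) and (347,188), with the ring at (324,143). I'll refine using the blue handles and the base.

```bash
python3 - <<'E'
from h import *
np.set_printoptions(precision=4,suppress=True)
c=cam('wrist');im=cv2.imread('pics/w1.png').astype(int)
B,G,Rd=im[...,0],im[...,1],im[...,2]
m=((B>90)&(B>1.8*Rd)&(B>1.5*G)).astype(np.uint8); m[:160]=0;m[215:]=0;m[:,:280]=0;m[:,370:]=0
n,l,s,ce=cv2.connectedComponentsWithStats(m)
for i in range(1,n):
    if s[i,4]>10: print(s[i],ce[i])
k=((im.max(2)<60)).astype(np.uint8);k[:90]=0;k[200:]=0;k[:,:270]=0;k[:,370:]=0
n,l,s,ce=cv2.connectedComponentsWithStats(k)
i=1+s[1:,4].argmax();r=cv2.minAreaRect(np.argwhere(l==i)[:,::-1].astype(np.float32));print(s[i],r)
for y in (105,110,120,130,150):
    x=np.where(l[y]==i)[0];print(y,x.min(),x.max())
# predicted pixel of things for pliers at p,yaw
p=np.array([.5615,-.207]);a=np.radians(28.3);ux=np.array([np.cos(a),np.sin(a)]);uy=np.array([-ux[1],ux[0]])
for n,x,y,z in[('Ltop',-.0,.0295,.15),('Rtop',0,-.0295,.15),('Lo',0,.0205,.1),('Ro',0,-.0205,.1),('grip',0,0,.125)]:
    print(n,proj(c,[*(p+ux*x+uy*y),z]))
R_=im;red=((Rd>110)&(Rd>2*G)).astype(np.uint8);red[:,:290]=0;red[:,360:]=0;red[:100]=0;red[200:]=0
q=np.argwhere(red);print('red',q.min(0),q.max(0))
for y in (q[:,0].min(),):print(onz(c,((q[:,1].min()+q[:,1].max())/2,q[:,0].min()),.0185))
print(onz(c,(324.5,103),.0),onz(c,(324.5,189),0))
E
```

```text
[338 175  19  24 243] [347.2881 187.2099]
[294 183   8  15 109] [297.7248 189.8073]
[ 283  103   83   85 4402] ((323.5540466308594, 144.93264770507812), (82.33902740478516, 83.11166381835938), 0.8680514693260193)
105 283 365
110 283 365
120 283 365
130 283 364
150 284 363
Ltop [292.7258 190.6842]
Rtop [355.6241 190.8495]
Lo [304.4969 178.0194]
Ro [342.4447 178.1209]
grip [323.8004 183.9706]
red [122 309] [165 338]
[ 0.6084 -0.1826  0.0185]
[ 0.629  -0.1731  0.    ] [ 0.5276 -0.2287  0.    ]
```

```bash
python3 -c "
from h import *
go([.5607,-.208,.107])"
```

```text
total [-0.0049  0.0063  0.2447] rows 5 each [-0.001   0.0013  0.0489]
```

```bash
python3 -m creep '{"translation":[[-0.0049,0.0063,0.0447],[0,0,0.04],[0,0,0.04],[0,0,0.04],[0,0,0.03],[0,0,0.02],[0,0,0.02],[0,0,0.01],[0,0,0],[0,0,0]],"dr":[[0,0,0],[0,0,0],[0,0,0],[0,0,0],[0,0,0],[0,0,0],[0,0,0],[0,0,0],[0,0,0],[0,0,0]],"jaw":[1,1,1,1,1,1,1,1,1,1]}' 35
python3 - <<'E'
from h import *
for n in('scene','side'):
    im=read_camera(n);x,y=(205,190) if n=='scene' else (280,190)
    cv2.imwrite(f'pics/{n}1.png',im)
c=cam('wrist');cv2.imwrite('pics/w2.png',read_camera('wrist'))
print(state()['ee_pos'])
E
```

```text
time: 6.05
ee_pos: [0.5611, -0.2088, 0.107]
tcp_rot: [180.0, -0.0, 28.4]
ft_force: [0.4, -0.3, -0.6]
gripper_width: 0.0877
grip_force: 0.0
[ 0.56171878 -0.20932898  0.10795876]
```

View pics/w2.png

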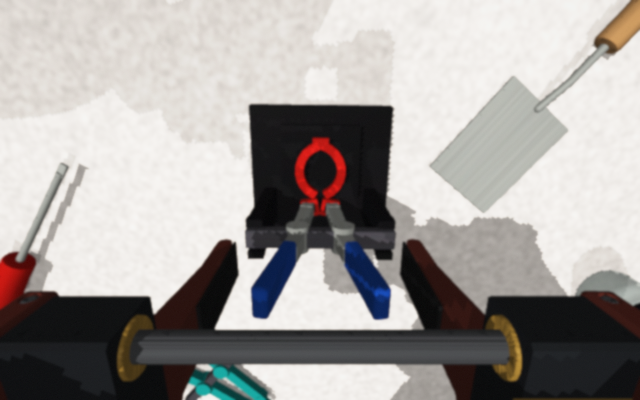

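The handles at (275,280) and (366,280) sit centred between the fingers at (228,265) and (412,265), so I'll squeeze.

```bash
python3 -m creep '{"translation":[[0,0,0],[0,0,0],[0,0,0],[0,0,0],[0,0,0],[0,0,0],[0,0,0],[0,0,0],[0,0,0],[0,0,0]],"dr":[[0,0,0],[0,0,0],[0,0,0],[0,0,0],[0,0,0],[0,0,0],[0,0,0],[0,0,0],[0,0,0],[0,0,0]],"jaw":[0.6,0.55,0.5,0.45,0.4,0.38,0.36,0.34,0.3,0.3]}' 35
python3 -m creep '{"translation":[[0,0,0],[0,0,0],[0,0,0],[0,0,0]],"dr":[[0,0,0],[0,0,0],[0,0,0],[0,0,0]],"jaw":[0,0,0,0]}' 35
python3 -m creep '{"translation":[[0,0,-0.01],[0,0,-0.02],[0,0,-0.02],[0,0,-0.02],[0,0,-0.02],[0,0,0],[0,0,0]],"dr":[[0,0,0],[0,0,0],[0,0,0],[0,0,0],[0,0,0],[0,0,0],[0,0,0]],"jaw":[0,0,0,0,0,0,0]}' 35
python3 -c "
from h import *
cv2.imwrite('pics/w3.png',read_camera('wrist'));print(state()['ee_pos'],state()['tcp_rot'])"
```

```text
time: 7.03
ee_pos: [0.5616, -0.2091, 0.1082]
tcp_rot: [180.0, -0.1, 28.4]
ft_force: [-2.4, 1.9, 13.0]
gripper_width: 0.0327
grip_force: 35.0
time: 7.37
ee_pos: [0.5616, -0.2091, 0.1083]
tcp_rot: [180.0, -0.1, 28.4]
ft_force: [-2.3, 2.5, 12.3]
gripper_width: 0.032
grip_force: 35.0
time: 7.95
ee_pos: [0.5611, -0.2093, 0.1745]
tcp_rot: [179.9, -0.0, 28.4]
ft_force: [-0.0, -0.7, -1.8]
gripper_width: 0.0325
grip_force: 35.0
[ 0.56053796 -0.20908757  0.17364707] [-1.79978680e+02  2.05844321e-02  2.83705844e+01]
```

View pics/w3.png

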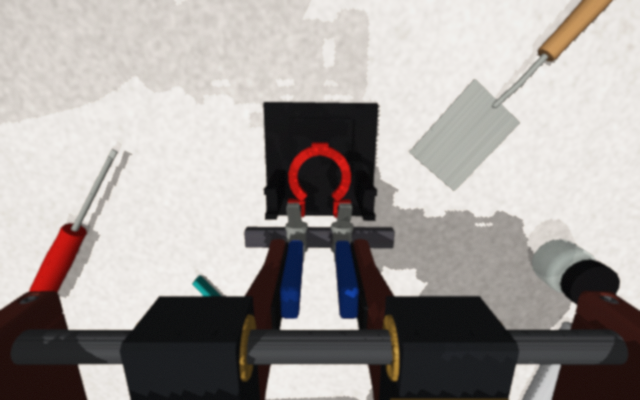

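The ring is spread, hole centre at about (320,177), and lifted clear of the rack with the bar level. Now I'll carry it towards the gearbox.

```bash
python3 -c "
from h import *
go([.49,.195,.25])"
```

```text
total [ 0.1732 -0.5188 -0.1017] rows 11 each [ 0.0157 -0.0472 -0.0092]
```

```bash
python3 -m creep '{"translation":[[0,0,-0.03],[0,-0.01,-0.04],[0.005,-0.02,-0.03],[0.01,-0.03,0],[0.014,-0.04,0],[0.014,-0.04,0],[0.014,-0.04,0],[0.014,-0.04,0],[0.014,-0.04,0],[0.014,-0.04,0]],"dr":[[0,0,0],[0,0,0],[0,0,0],[0,0,0],[0,0,0],[0,0,0],[0,0,0],[0,0,0],[0,0,0],[0,0,0]],"jaw":[0,0,0,0,0,0,0,0,0,0]}' 35
python3 -m creep '{"translation":[[0.014,-0.04,0],[0.014,-0.04,0],[0.014,-0.04,0],[0.014,-0.04,0],[0.012,-0.03,0],[0.006,-0.02,0],[0,-0.01,0],[0,0,0],[0,0,0]],"dr":[[0,0,0],[0,0,0],[0,0,0],[0,0,0],[0,0,0],[0,0,0],[0,0,0],[0,0,0],[0,0,0]],"jaw":[0,0,0,0,0,0,0,0,0]}' 35
python3 - <<'E'
from h import *
np.set_printoptions(precision=4,suppress=True)
c=cam('wrist');cv2.imwrite('pics/w4.png',read_camera('wrist'))
for l in('gearbox','groove','ring'):
    z={'groove':.0455,'gearbox':0,'ring':state()['ee_pos'][2]-.0885}[l]
    print(l,[(np.round(d['at'],1),round(d['confidence'],2),onz(c,d['at'],z)) for d in place_of('wrist',l)][:3])
E
```

```text
time: 8.83
ee_pos: [0.518, 0.0254, 0.2478]
tcp_rot: [-179.9, 0.1, 28.4]
ft_force: [1.7, 0.8, -2.0]
gripper_width: 0.0328
grip_force: 35.0
time: 9.58
ee_pos: [0.4892, 0.1951, 0.2483]
tcp_rot: [180.0, 0.1, 28.4]
ft_force: [0.7, -0.4, -1.4]
gripper_width: 0.0329
grip_force: 35.0
gearbox [(array([325. , 102.3]), 0.67, array([0.5577, 0.2248, 0.    ]))]
groove [(array([322.1, 104. ]), 0.81, array([0.5553, 0.2279, 0.0455])), (array([321.1, 104.6]), 0.51, array([0.5543, 0.2285, 0.0455]))]
ring []
```

View pics/w4.png

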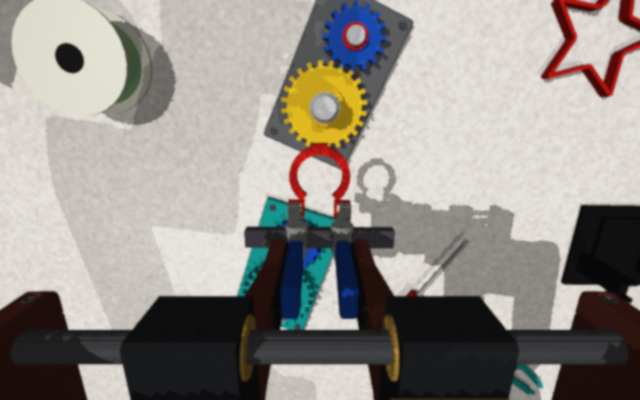

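The wrist view shows the axle top at about (324,106) inside the yellow gear, the held ring centred at about (320,175), and the blue gear beyond at (355,35). Next come circle fits.

```bash
cat >> h.py <<'E'
def circ(pts):
    A=np.c_[2*pts,np.ones(len(pts))]; s=np.linalg.lstsq(A,(pts**2).sum(1),rcond=None)[0]
    return s[:2],np.sqrt(s[2]+s[:2]@s[:2])
def rfit(c,im,z,prior):
    """fit ring hole-back & outer circle on plane z near prior xy, in world"""
    i=im.astype(int); red=((i[...,2]>90)&(i[...,2]>2*i[...,1])&(i[...,2]>2*i[...,0])).astype(np.uint8)
    u=proj(c,[*prior,z]); yy,xx=np.mgrid[:400,:640]; red[np.hypot(xx-u[0],yy-u[1])>60]=0
    n,l,s,_=cv2.connectedComponentsWithStats(red); 
    cs=cv2.findContours((l==1+s[1:,4].argmax()).astype(np.uint8),cv2.RETR_EXTERNAL,cv2.CHAIN_APPROX_NONE)[0]
    p=max(cs,key=len)[:,0].astype(float)
    w=np.array([onz(c,q,z)[:2] for q in p]); return p,w
E
python3 - <<'E'
from h import *
np.set_printoptions(precision=4,suppress=True)
c=cam('wrist');im=cv2.imread('pics/w4.png');s=state();i=im.astype(int)
a=np.radians(s['tcp_rot'][2]);ux=np.array([np.cos(a),np.sin(a)]);uy=np.array([-ux[1],ux[0]])
zr=s['ee_pos'][2]-.0885
p,w=rfit(c,im,zr,s['ee_pos'][:2]+.026*ux)
q=np.c_[(w-s['ee_pos'][:2])@ux,(w-s['ee_pos'][:2])@uy]
print('ring bbox px',p.min(0),p.max(0),'tool-frame bbox (fwd,left)',q.min(0),q.max(0))
print(circ(q[q[:,0]>.02]), circ(p[p[:,1]<178]))
# yellow gear & axle
hsv=cv2.cvtColor(im,cv2.COLOR_BGR2HSV)
y=cv2.inRange(hsv,(20,120,60),(35,255,255));y[:, :260]=0;y[:,390:]=0;y[150:]=0
cs=max(cv2.findContours(y,cv2.RETR_EXTERNAL,cv2.CHAIN_APPROX_NONE)[0],key=cv2.contourArea)
print('yellow',cv2.minEnclosingCircle(cs),cv2.contourArea(cs))
ce,r=cv2.minEnclosingCircle(cs);f=np.zeros((400,640),np.uint8);cv2.circle(f,(int(ce[0]),int(ce[1])),22,1,-1)
g=((hsv[...,1]<60)&(f>0)).astype(np.uint8)
n,l,st,cc=cv2.connectedComponentsWithStats(g);k=1+st[1:,4].argmax();print('axle',st[k],cc[k])
for z in(.03,.035,.04,.074):print(z,onz(c,ce,z),onz(c,cc[k],z))
big=cv2.resize(im[60:220,250:400],(750,600)[::1],interpolation=cv2.INTER_CUBIC) if 0 else cv2.resize(im[70:210,260:400],(600,600),interpolation=cv2.INTER_CUBIC)
cv2.imwrite('pics/crop4.png',big)
E
```

```text
ring bbox px [289. 143.] [349. 216.] tool-frame bbox (fwd,left) [-0.0085 -0.0223] [0.0492 0.0242]
(array([0.0267, 0.0004]), np.float64(0.019632101138834308)) (array([319.3882, 171.5363]), np.float64(25.043845542431807))
yellow ((323.5, 104.40697479248047), 44.74637985229492) 5225.5
axle [310  93  29  29 667] [324.2024 107.051 ]
0.03 [0.5564 0.2255 0.03  ] [0.5543 0.2235 0.03  ]
0.035 [0.5565 0.2256 0.035 ] [0.5545 0.2236 0.035 ]
0.04 [0.5566 0.2257 0.04  ] [0.5546 0.2238 0.04  ]
0.074 [0.5572 0.2266 0.074 ] [0.5554 0.2248 0.074 ]
```

View pics/crop4.png

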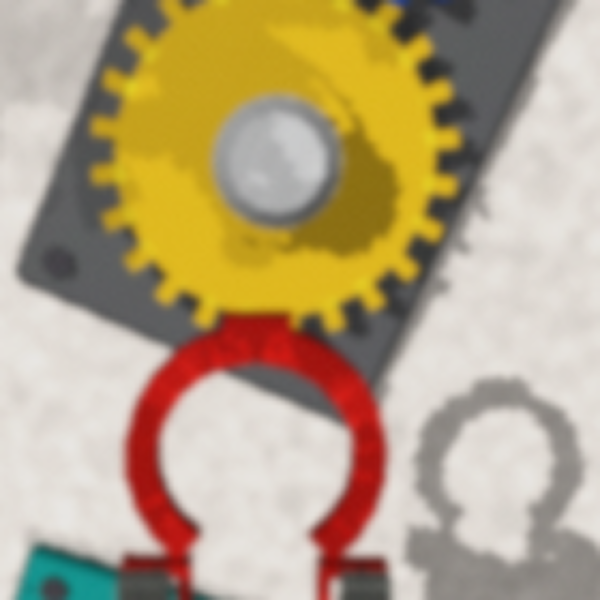

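```bash
python3 -m creep '{"translation":[[0.01,0.001,0],[0.02,0.002,0],[0.02,0.002,0],[0.0131,0.0017,0],[0,0,0.02],[0,0,0.03],[0,0,0.03],[0,0,0.0164],[0,0,0],[0,0,0]],"dr":[[0,0,0],[0,0,0],[0,0,0],[0,0,0],[0,0,0],[0,0,0],[0,0,0],[0,0,0],[0,0,0],[0,0,0]],"jaw":[0,0,0,0,0,0,0,0,0,0]}' 35
python3 - <<'E'
from h import *
im=read_camera('wrist');cv2.imwrite('pics/w5.png',im)
cv2.imwrite('pics/crop5.png',cv2.resize(im[120:240,260:380],(600,600),interpolation=cv2.INTER_CUBIC))
E
```

```text
time: 10.62
ee_pos: [0.5339, 0.2135, 0.1766]
tcp_rot: [-180.0, 0.1, 28.4]
ft_force: [-0.0, -0.1, -1.8]
gripper_width: 0.0325
grip_force: 35.0
```

View pics/crop5.png

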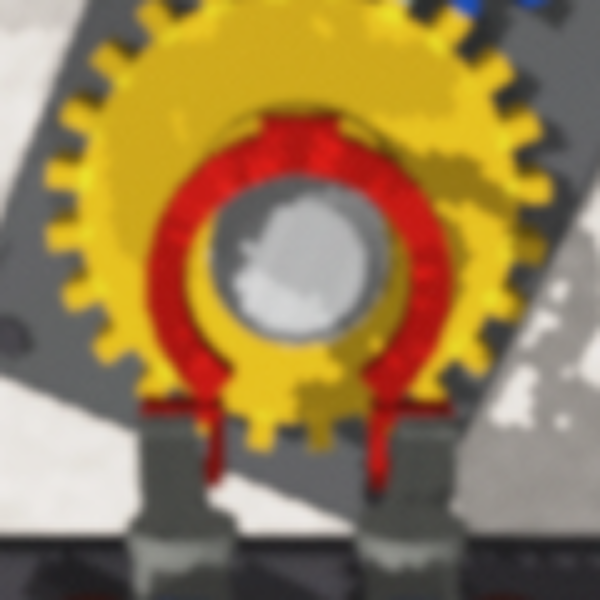

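The ring hole (centre crop (299,270)) surrounds the axle top (crop (300,255), which is further from the camera). By calculation the axle is about 1 mm too far towards the handles. I'll back off 1 mm and lower.

```bash
python3 -m creep '{"translation":[[-0.0013,0,0],[0,0,0.007],[0,0,0.007],[0,0,0.007],[0,0,0.007],[0,0,0.007],[0,0,0.007],[0,0,0],[0,0,0]],"dr":[[0,0,0],[0,0,0],[0,0,0],[0,0,0],[0,0,0],[0,0,0],[0,0,0],[0,0,0],[0,0,0]],"jaw":[0,0,0,0,0,0,0,0,0]}' 35
python3 - <<'E'
from h import *
im=read_camera('wrist');cv2.imwrite('pics/w6.png',im)
cv2.imwrite('pics/crop6.png',cv2.resize(im[120:240,260:380],(600,600),interpolation=cv2.INTER_CUBIC))
E
```

```text
time: 11.42
ee_pos: [0.5327, 0.2131, 0.1448]
tcp_rot: [-180.0, 0.1, 28.4]
ft_force: [0.7, -1.4, -1.4]
gripper_width: 0.0327
grip_force: 35.0
```

View pics/crop6.png

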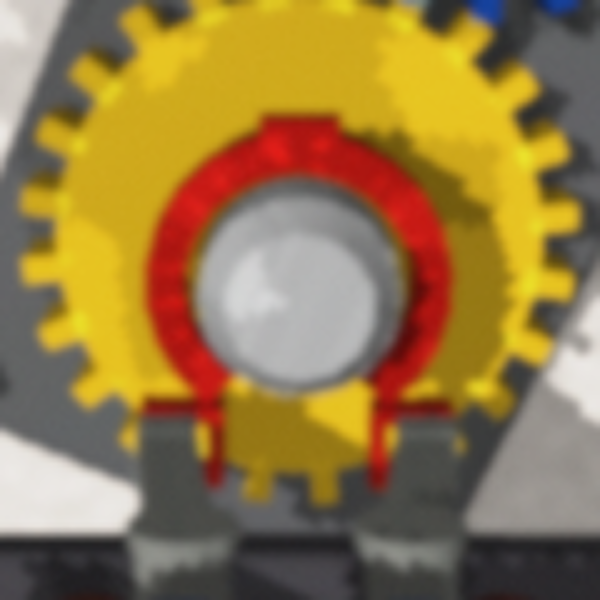

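```bash
python3 -m creep '{"translation":[[0,0,0.005],[0,0,0.004],[0,0,0.003],[0,0,0.002],[0,0,0],[0,0,0]],"dr":[[0,0,0],[0,0,0],[0,0,0],[0,0,0],[0,0,0],[0,0,0]],"jaw":[0,0,0,0,0,0]}' 35
for i in 1 2; do python3 -m creep '{"translation":[[0,0,0.001],[0,0,0],[0,0,0]],"dr":[[0,0,0],[0,0,0],[0,0,0]],"jaw":[0,0,0]}' 35; done
```

```text
time: 11.97
ee_pos: [0.5329, 0.2132, 0.1348]
tcp_rot: [-180.0, 0.0, 28.4]
ft_force: [0.3, 0.4, -1.8]
gripper_width: 0.0326
grip_force: 35.0
time: 12.22
ee_pos: [0.533, 0.2132, 0.1342]
tcp_rot: [180.0, -0.0, 28.4]
ft_force: [0.7, -0.3, -1.6]
gripper_width: 0.0328
grip_force: 35.0
time: 12.47
ee_pos: [0.5329, 0.2132, 0.1334]
tcp_rot: [-180.0, 0.0, 28.4]
ft_force: [0.0, -0.8, -1.3]
gripper_width: 0.0324
grip_force: 35.0
```

```bash
for i in 1 2; do python3 -m creep '{"translation":[[0,0,0.0007],[0,0,0],[0,0,0]],"dr":[[0,0,0],[0,0,0],[0,0,0]],"jaw":[0,0,0]}' 35|egrep 'ee_pos|ft'; done
```

```text
ee_pos: [0.5329, 0.2132, 0.1328]
ft_force: [0.3, 0.5, -1.8]
ee_pos: [0.533, 0.2132, 0.1324]
ft_force: [0.4, 0.1, -1.0]
```

```bash
for i in 1 2 ; do python3 -m creep '{"translation":[[0,0,0.0007],[0,0,0],[0,0,0]],"dr":[[0,0,0],[0,0,0],[0,0,0]],"jaw":[0,0,0]}' 35|egrep 'ee_pos|ft'; done
```

```text
ee_pos: [0.533, 0.2132, 0.1319]
ft_force: [-0.2, -1.1, 1.7]
ee_pos: [0.533, 0.2132, 0.1313]
ft_force: [-0.2, -0.4, 1.8]
```

Contact came at TCP z ≈ 0.132, exactly where the hub should be. Raising by about 2.4 mm puts the ring at mid-groove, then a final check.

```bash
python3 -m creep '{"translation":[[0,0,-0.002],[0,0,-0.0012],[0,0,0],[0,0,0],[0,0,0]],"dr":[[0,0,0],[0,0,0],[0,0,0],[0,0,0],[0,0,0]],"jaw":[0,0,0,0,0]}' 35
python3 - <<'E'
from h import *
im=read_camera('wrist');d=read_camera('side')
cv2.imwrite('pics/crop7.png',np.hstack([cv2.resize(im[120:240,260:380],(400,400),interpolation=cv2.INTER_CUBIC),cv2.resize(d[110:210,270:370],(400,400),interpolation=cv2.INTER_CUBIC)]))
E
```

```text
time: 13.88
ee_pos: [0.5329, 0.2132, 0.1335]
tcp_rot: [-180.0, 0.0, 28.4]
ft_force: [0.8, 0.1, -1.6]
gripper_width: 0.0326
grip_force: 35.0
```

View pics/crop7.png

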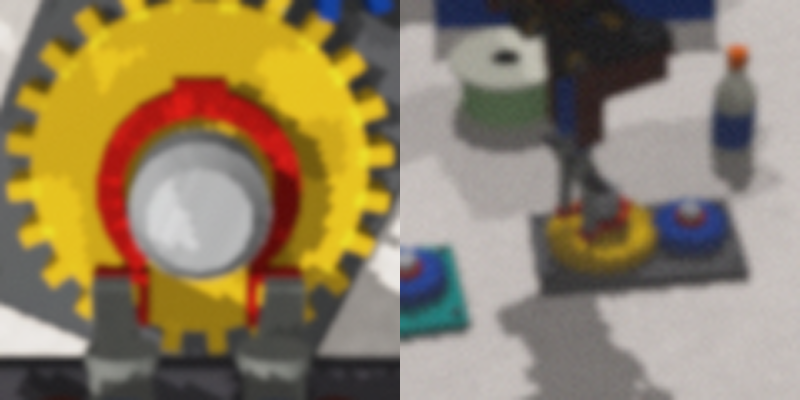

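The ring surrounds the axle, level and spread. The axle is at 26.5 mm and the ring centre at about 26 mm ahead of the tool, with lateral offset under 0.5 mm. No contact force shows. Handing in.

```bash
python3 -c "
from bench import *
print(sign_off())"
```

```text
the job is handed in; nothing more can be done
None
```

I handed the job in at 13.9 s of the 48 s allowed: the spread ring is around the axle's groove, level and off the hub, with the pliers still gripped at 35 N; the hand-in returned no verdict.

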